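Take the grating drum off the kitchen drive

ROBOT

A 6-joint arm with a two-finger parallel gripper is mounted at the origin on a cart in front of the work surface, level with it; the furniture and walls round the work are solid. World frame = base frame: x ahead of the robot, y to its left, z up, the work surface at z = 0. Lengths are in m, angles in rad, forces in N, time in s.
With the tool pointing down it reaches from about 0.375 to 0.975 m from the base axis. Payload 3.8 kg.
Tool frame: the origin (TCP) lies midway between the tips of the shut fingers; the grasp point (between the pads) lies 19 mm behind it; z points along the fingers, y is the line along which they close (so a half turn about z gives the same grasp; the last joint's range is limited). The gripper opens to 85 mm and grips with 20 to 120 N. Pads are 22 mm wide; open, the fingers measure 114 mm over their backs; the gripper's body (76 mm by 85 mm) begins 54 mm behind the grasp point. The pads swing forward as they close: fully open they stand 13 mm farther back than shut.
Start: joints at [-1.152, 0.264, 1.604, -0, 1.274, -0.037], TCP at [0.297, -0.606, 0.231] pointing down, gripper open.
Joint ranges: [-2.63, 2.63], [-0.94, 2.18], [0.31, 2.57], [-1.31, 4.45], [0, 2.66], [-2.55, 2.55]. Speed limits (rad/s): [2.57, 2.57, 3.14, 3.14, 3.14, 3.14].

INTERFACE

Orientations are given as a rotation vector (axis times angle).
In Python, from workcell import bot gives the robot as it stands.
- The arm moves only by the tool servo_tool, never from a script. Its argument "series" is a list of rows, each a list of 7 numbers: the shift along the world's x, y, z in units of 0.15 m (1.0 is 0.15 m), then the turn, a rotation vector about the world's x, y, z in units of 180 degrees (1.0 is 180 degrees), then the closure, from 0 (fully open) to 1 (shut). A call has 1 to 20 rows; each row is the pose to reach, as a shift and turn from the pose commanded when the call began, turning the shorter way round; what a row does not reach only later rows make up. A row lasts 1/10 s, in which the tool goes at most 50 mm and 8.59 degrees, less where a joint would pass 70% of its speed; a pose out of reach is approached as far as the arm can. A call with a number of a shift or a turn outside -1 to 1 is refused whole. A call with a gripper value outside its range is refused whole. The fingers move at their own pace and stop on an object; "newtons" is the grip in N (left out, the last holds). Time passes only in rows, so rows that repeat a pose let the fingers close. It gives the time, the measured TCP pose, the force, the opening and the grip force at its end, in the units of the state.
- bot.read_state(): the state, without advancing time (a new reading comes with each control period).
- bot.read_camera(name): name is "scene" or "top" or "wrist"; returns the picture (420x560x3 uint8, red, green, blue); there is no depth.
- bot.camera_info(name): a dict with "vertical_fov" (degrees; the focal length in pixels is half the picture's height over the tangent of half this angle, whatever the lens; pixels are square), "cx", "cy" (the principal point, pixels), "R" (3x3) and "t" (3): a world point X has camera coordinates R X + t. Camera axes: x right, y down, z forward; pixel columns grow to the right and rows downward; lengths in m; the calibration is good to about 2 mm. A picture is of the moment at which its call begins: read the wrist's pose just before it. camera_info takes no time and is no camera call; for the wrist camera it gives the pose at the moment of the call.
- bot.finish_job(): hands the job in; it is judged then, once.
Trained networks look in the newest picture that a camera, given by its name, has taken for a name from the list of things; names that differ only in an ending like _2 or _b are one class to them, and where a whole thing is asked for, a point or a joint stands for the part that bears it (a point fixed in the world has none). Each returns a list of dicts, best first, with "score" (0 to 1); they miss things now and then, are a little off and sometimes report something else, mostly with a low value. They report only what shows in the picture. A call takes as long as a camera call. They do not tell look-alikes from the thing itself.
- bot.recognise(target, camera): "box" ([left, top, right, bottom] as shares, 0 to 1, of the picture: columns of its width, rows of its height, round what is visible of it).
- bot.trace(target, camera): "mask" (420x560 bool, what is visible of it) and "box" ([left, top, right, bottom] as shares, 0 to 1, of the picture: columns of its width, rows of its height, round what is visible of it).
- bot.mark_of(target, camera): "at" ([row, column] as shares, 0 to 1, of the picture: columns of its width, rows of its height: a listed point, or the origin of a listed thing).
The state is a dict: "time": time; "q": joint angles; "joint_vel": joint speeds; "joint_torque": joint torques, N m; "tool_pos": TCP position; "tcp_rot": TCP orientation; "wrist_force": force on the tool from outside, world axes, zero at the start; "torque": the same for the moment, N m; "width": opening from 0.0 (shut) to 1.0 (fully open); "grip_force": force on a finger pad.
Only numpy, scipy, OpenCV 4.12 (cv2) and the standard library are available. Lean on these libraries where they do the work, as an engineer would, in place of code of your own. Each camera call takes 0.05 s, during which the arm holds its last target. There are 200 camera calls.

TASK

Take the grating drum off the kitchen drive and lay it down to dry. First switch the drive off: press its round safety cap down and, keeping it pressed, twist it clockwise by a sixth of a turn, then let it spring up again. Then pull the sprung collar back towards the housing until the drum pops loose, let the collar go home, draw the drum straight out of its socket without letting it fall, and lay it flat inside the aluminium tray (set it down, do not drop it), leaving the timer, the glass and the spoon rest where they are.

Things in the scene. Friction and masses are not known exactly. Their poses are not given: they have to be found in the camera images.
- drive: bench-top kitchen drive, fixed: white plastic box 160 (x) x 120 (y) x 110 (z) mm with grey lid, a socket nose on its front (-x face) and a grey cap on top. Origin under the box's centre, at the worktop; -x points along the nose, the way the drum is drawn out; z up. The nose's axis is level, parallel to x, 75 mm above the worktop.
- cap_top (a point): centre of the top of the round ribbed safety cap (57 mm across, 36 mm tall, a 3 mm pointer ridge on top), over the drive's origin, 158 mm above the worktop when up; it turns and sinks with the cap. The cap's 66 mm wide seat is 41 mm below this point (34 mm when fully pressed). Grip the cap's side from above, some 12 mm below its top.
- cap_press (a joint): how far the safety cap is pressed down: 0 up (6 N preload), 0.007 m fully down (10 N). Inner lugs let it turn only while it is pressed 5 mm or more.
- cap_turn (a joint): turn of the safety cap in rad, growing clockwise seen from above: 0 on (pointer to the front, as it starts), 1.05 off. At 0 and at 1.05 (within 0.05) the lugs have a notch to spring up into; in between the cap stays down. End stop at 1.10; light friction.
- collar_mid (a point): centre, on the nose's axis, of the dark ribbed steel collar: a ring 56 mm across, 32 mm long, 75 mm above the worktop, 112 mm in front of the drive's origin at rest. Some 10 mm of bare nose and spring show behind it when home. Axes as the drive. Grip it from above, across the nose.
- collar (a joint): how far the collar is pulled back towards the housing (+x of the drive): 0 home (4 N spring preload), 0.014 m fully back (11 N). From 0.011 m two jaws let the drum's tail go and a sprung ejector pushes the drum 18 mm out (0.2 s or so); after that the jaws cannot hold it, even when the collar springs home. Without this the drum is locked.
- socket_mouth (a point): centre of the mouth of the square socket (24 mm wide inside, 33 mm outside), at the end of the nose, 134 mm in front of the drive's origin, 75 mm up. Axes as the drive.
- drum: grating drum, 220 g: steel cylinder 44 mm across between two white 52 mm square, 8 mm thick end frames; 104 mm long, 88 mm free between frames. A 22 mm square tail, 48 mm long, juts from the rear. Origin at the drum's centre; x along its axis to the tail. Locked: 190 mm in front of the drive's origin; popped loose: 208 mm, 26 mm of tail still inside, sagging a little. Grip the cylinder across.
- tray: shallow open aluminium drying tray, fixed, 230 (x) x 150 (y) mm outside, 20 mm high, floor and walls 4 mm thick, a lug at either short end. Origin under its centre at the worktop; x along its length. A drum lying flat in it has its axis 30 mm above the worktop.
- timer: round kitchen timer, 66 mm across, 43 mm high, behind the space between drive and tray; leave it alone. Origin under its centre.
- glass: clear tumbler, 81 mm across, 92 mm high, in front of the fruit basket; leave it alone. Origin under its centre.
- rest: ceramic spoon rest, 148 x 69 x 36 mm, near the glass; leave it alone. Origin under its centre.
There are look-alikes about, which are no part of the job. There is more than one size of the drum; the one meant has the size given above.

How it is judged:
On the way, in this order (a step that is already met when the one before it is completed fails the run):
1. the safety cap is turned off and has sprung up again (value of joint cap_turn above 0.95 rad and value of joint cap_press below 0.0015 m), for 0.1 s.
2. the collar is pulled back (value of joint collar above 0.0105 m), for 0.05 s.
3. the drum has popped loose and the collar has gone home (value of joint collar below 0.002 m and x of drum in the frame of drive below -0.202 m), for 0.1 s.
4. the drum is drawn out of its socket, not fallen (x of drum in the frame of drive below -0.236 m and height (world z) of drum above 0.06 m), for 0.1 s.
5. the drum is lowered into the tray, to within 15 mm of its floor, while still held (x of drum in the frame of tray between -0.08 and 0.08 m and y of drum in the frame of tray between -0.055 and 0.055 m and height (world z) of drum below 0.045 m and contact force between the fingers and drum above 0.5 N), for 0.05 s.
At the end, for the whole second after the job is handed in: the drum lies flat and at rest on the floor of the tray, inside its walls (axis level within 0.12 rad, 24 to 36 mm above the worktop); the safety cap is off (past 0.95 rad) and up, and the collar is home (within 2 mm) (all of step 1 and x of drum in the frame of tray between -0.08 and 0.08 m and y of drum in the frame of tray between -0.055 and 0.055 m and height (world z) of drum between 0.024 and 0.036 m and angle between drum's own x axis and vertical between 1.45 and 1.69 rad and linear speed of drum below 0.02 m/s and value of joint collar below 0.002 m); the robot touches nothing.
It fails at once if the timer, the glass or the spoon rest is shifted by more than 30 mm (distance of any of timer, glass, rest from where it was at the start of the episode above 0.03 m).
It also fails if it takes over 58 s, if anything falls off the work surface, if the arm or the gripper's body presses on something with over 40 N, if the wrist force passes 120 N, or if a joint passes its speed limit or range.

## Working session

There is one attempt and no reset: what is moved stays moved. The work goes in short steps, Python scripts to look and compute and a tool call to move; the robot and the scene stay as the last step left them, time stands still between calls to the robot, and variables do not carry over. Pictures are saved under pics/ and viewed, at most 10 in all, crops included, and the job is handed in when it is done.

Besides the shell and the picture viewer there is one more tool, called by a JSON object that holds its "fn" and its "kwargs". servo_tool: Moves the arm, as the interface text tells. Shifts and turns lie within -1 to 1; 1 stands for 0.15 m of shift or 180 degrees of turn. Its arguments: {"type":"object","properties":{"series":{"type":"array","items":{"type":"array","items":{"type":"number"}}},"newtons":{"type":"number"}},"required":["series"]}

```bash
mkdir -p pics
cat > h.py <<'E'
import numpy as np, cv2
from workcell import bot
def cam(n):
    c=bot.camera_info(n); f=210/np.tan(np.radians(c['vertical_fov'])/2)
    return c,f,np.array(c['R']),np.array(c['t'])
def proj(n,X):
    c,f,R,t=cam(n); p=R@np.array(X)+t
    return np.array([f*p[0]/p[2]+c['cx'],f*p[1]/p[2]+c['cy']])
def ray(n,u,v):
    c,f,R,t=cam(n); d=R.T@np.array([(u-c['cx'])/f,(v-c['cy'])/f,1]); return -R.T@t,d
def atz(n,u,v,z):
    o,d=ray(n,u,v); return o+d*(z-o[2])/d[2]
def marks(n,names):
    for k in names:
        for m in bot.mark_of(k,n)[:4]:
            r,c=m['at']; yield k,m['score'],c*560,r*420
E
python3 - <<'E'
from h import *
Z=dict(drive=0,cap_top=.158,collar_mid=.075,socket_mouth=.075,drum=.075,tray=0,timer=0,glass=0,rest=0)
ims=[]
for n in('scene','top'):
    im=bot.read_camera(n); ims.append(im); cv2.imwrite(f'pics/{n}.png',im[:,:,::-1])
    c,f,R,t=cam(n); print(n,c.keys(),f,c['cx'],c['cy'],(-R.T@t).round(3))
    for k,s,u,v in marks(n,Z): print(k,round(s,2),round(u),round(v),atz(n,u,v,Z[k]).round(3))
print(bot.read_state()['time'], bot.read_state()['tcp_rot'])
E
```

```text
scene dict_keys(['vertical_fov', 'cx', 'cy', 'R', 't']) 454.5019701712092 283.7074796787954 212.0208070452228 [-0.379  0.863  0.931]
drive 0.89 252 237 [0.685 0.144 0.   ]
cap_top 0.79 249 198 [0.682 0.146 0.158]
cap_top 0.46 250 237 [0.507 0.272 0.158]
collar_mid 0.64 264 236 [0.58  0.171 0.075]
collar_mid 0.29 365 238 [ 0.357 -0.061  0.075]
socket_mouth 0.96 264 241 [0.556 0.187 0.075]
drum 0.79 273 248 [0.51  0.189 0.075]
drum 0.68 308 246 [0.445 0.1   0.075]
tray 0.88 220 295 [0.515 0.388 0.   ]
timer 0.79 196 256 [ 0.72   0.347 -0.   ]
glass 0.91 384 228 [ 0.418 -0.237  0.   ]
rest 0.98 363 241 [ 0.415 -0.127  0.   ]
rest 0.65 264 239 [0.646 0.121 0.   ]
top dict_keys(['vertical_fov', 'cx', 'cy', 'R', 't']) 531.3662305399184 277.3218205863661 210.27626556474968 [0.361 0.06  1.609]
drive 0.8 251 183 [0.687 0.129 0.   ]
cap_top 0.89 247 172 [0.686 0.135 0.158]
cap_top 0.61 234 213 [0.573 0.171 0.158]
collar_mid 0.7 235 217 [0.573 0.173 0.075]
socket_mouth 0.88 234 223 [0.554 0.177 0.075]
drum 0.77 276 242 [0.497 0.054 0.075]
drum 0.72 227 243 [0.496 0.195 0.075]
tray 0.91 167 240 [0.513 0.384 0.   ]
timer 0.85 185 170 [0.731 0.335 0.   ]
timer 0.58 375 264 [ 0.436 -0.244  0.   ]
glass 0.7 376 269 [ 0.423 -0.248  0.   ]
rest 0.67 338 272 [ 0.412 -0.132  0.   ]
1.0 [-3.06032862e+00 -7.09770758e-01  7.80712650e-05]
```

Run:
```python
import cv2,numpy as np
a=cv2.imread('pics/top.png')[120:310,100:430]; b=cv2.imread('pics/scene.png')[150:340,150:430]
a=cv2.resize(a,(520,300)); b=cv2.resize(b,(442,300))
cv2.imwrite('pics/c1.png',np.vstack([a,np.pad(b,((0,0),(0,78),(0,0)))]))
```

```text
(no output)
```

View pics/c1.png

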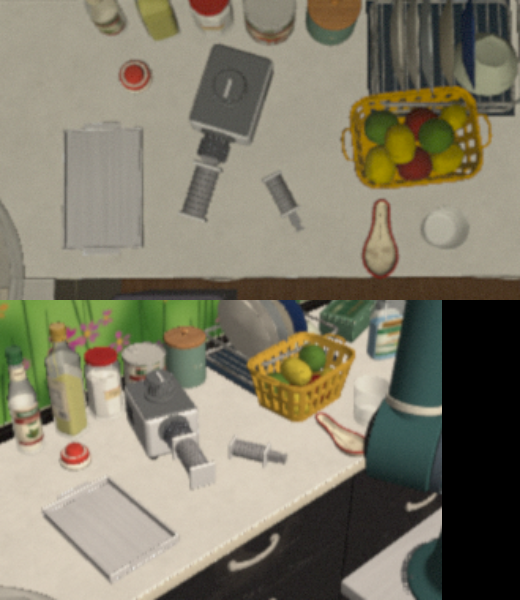

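View pics/scene.png

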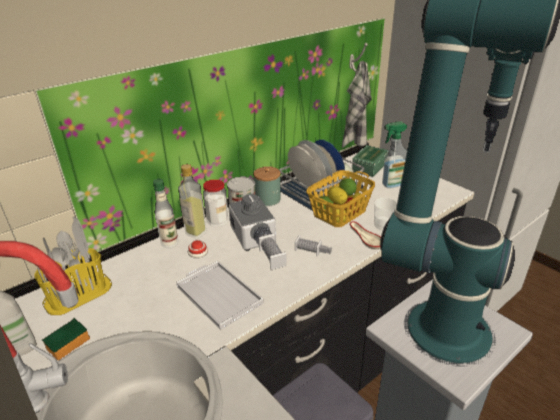

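Lookalikes: the drum locked in the drive is at top px (227,243), and a smaller loose drum lies on the worktop at (276,242). I choose the mounted one, since it has the tail in the socket and square frames. A jar lid resembles the timer, which is at (185,170). The tray is at (167,240). I'm setting out above the drive now and will check the choice from close by.

{"fn": "servo_tool", "kwargs": {"series": [[0.1,0.2,0.9,0,0,0.04,0],[0.3,0.5,0.9,0,0,0.094,0],[0.52,0.99,0.9,0,0,0.094,0],[0.52,0.99,0.9,0,0,0.094,0],[0.52,0.99,0.9,0,0,0.094,0]]}}

```text
time: 1.5
tool_pos: [0.3765, -0.4556, 0.3688]
tcp_rot: [2.92, 1.153, 0.003]
wrist_force: [0.1, -0.5, 0.2]
width: 0.999
grip_force: 0.0
```

{"fn": "servo_tool", "kwargs": {"series": [[0.52,0.99,0,0,0,0,0],[0.52,0.99,0,0,0,0,0],[0.52,0.99,0,0,0,0,0],[0.52,0.99,0,0,0,0,0]]}}

```text
time: 1.9
tool_pos: [0.4547, -0.3053, 0.3668]
tcp_rot: [-2.92, -1.157, -0.003]
wrist_force: [-0.4, -0.5, -0.5]
width: 1.002
grip_force: 0.0
```

{"fn": "servo_tool", "kwargs": {"series": [[0.52,0.99,0,0,0,0,0],[0.52,0.99,0,0,0,0,0],[0.52,0.99,0,0,0,0,0],[0.52,0.99,0,0,0,0,0]]}}

```text
time: 2.3
tool_pos: [0.5325, -0.1567, 0.3665]
tcp_rot: [-2.92, -1.157, -0.002]
wrist_force: [0.9, -0.7, 0.1]
width: 1.0
grip_force: 0.0
```

{"fn": "servo_tool", "kwargs": {"series": [[0.52,0.99,0,0,0,0,0],[0.52,0.99,0,0,0,0,0],[0.52,0.99,0,0,0,0,0],[0.52,0.99,0,0,0,0,0]]}}

```text
time: 2.7
tool_pos: [0.6104, -0.008, 0.366]
tcp_rot: [-2.919, -1.157, -0.001]
wrist_force: [-0.4, -0.5, -0.4]
width: 1.001
grip_force: 0.0
```

{"fn": "servo_tool", "kwargs": {"series": [[0.3,0.99,0,0,0,0,0],[0.3,0.99,0,0,0,0,0],[0.3,0.99,0,0,0,0,0],[0.3,0.99,0,0,0,0,0],[0.3,0.99,0,0,0,0,0]]}}

```text
time: 3.2
tool_pos: [0.6541, 0.1375, 0.3657]
tcp_rot: [2.921, 1.156, -0.002]
wrist_force: [1.1, -0.7, -0.2]
width: 1.004
grip_force: 0.0
```

```bash
cat > look.py <<'E'
import sys
from h import *
Z=dict(cap_top=.158,collar_mid=.075,socket_mouth=.075,drum=.075)
s=bot.read_state(); print(s['time'],s['tool_pos'],s['tcp_rot'],s['q'],s['wrist_force'])
im=bot.read_camera('wrist'); cv2.imwrite('pics/%s.png'%sys.argv[1],im[:,:,::-1])
c,f,R,t=cam('wrist'); print((-R.T@t).round(3),R[2].round(2))
for k,sc,u,v in marks('wrist',Z): print(k,round(sc,2),round(u),round(v),atz('wrist',u,v,Z[k]).round(4))
E
python3 look.py w1
```

```text
3.2 [0.6540585  0.13745365 0.36566223] [ 2.92081775e+00  1.15586959e+00 -2.02389826e-03] [ 1.70207239e-01  2.03560909e-01  1.43523202e+00 -6.38010813e-04
  1.50398292e+00  9.87398162e-01] [ 1.05220079 -0.66375065 -0.15387921]
[0.707 0.184 0.508] [-0.21 -0.19 -0.96]
cap_top 0.75 291 154 [0.6841 0.1375 0.158 ]
collar_mid 0.62 208 187 [0.5822 0.1722 0.075 ]
socket_mouth 0.91 189 202 [0.553  0.1772 0.075 ]
drum 0.82 245 273 [0.5281 0.0644 0.075 ]
drum 0.57 156 223 [0.5037 0.19   0.075 ]
```

View pics/w1.png

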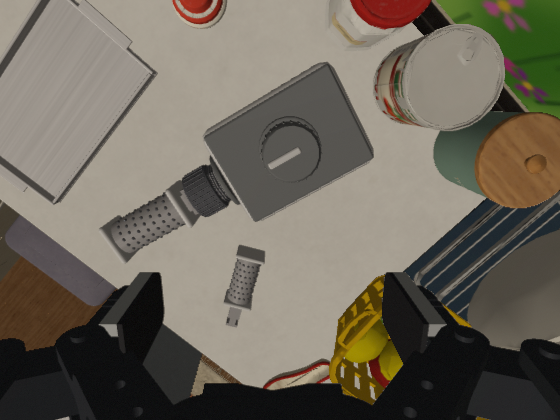

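The mounted drum at (155,223) has the 52 mm frames and sits in the socket. The loose one at (243,285) is clearly smaller. I'll go with the mounted drum, and the cap comes first at (0.684, 0.138).

{"fn": "servo_tool", "kwargs": {"series": [[0.2,0,-0.3,0,0,0,0],[0.2,0,-0.6,0,0,0,0],[0.2,0,-0.9,0,0,0,0],[0.2,0,-0.9,0,0,0,0]]}}

```text
time: 3.85
tool_pos: [0.6788, 0.134, 0.2221]
tcp_rot: [-2.921, -1.148, 0.024]
wrist_force: [-1.3, -1.1, -1.7]
width: 1.0
grip_force: 0.0
```

{"fn": "servo_tool", "kwargs": {"series": [[0,0,-0.25,0,0,0,0],[0,0,-0.5,0,0,0,0],[0,0,-0.71,0,0,0,0],[0,0,-0.71,0,0,0,0.2],[0,0,-0.71,0,0,0,1],[0,0,-0.71,0,0,0,1],[0,0,-0.71,0,0,0,1],[0,0,-0.71,0,0,0,1],[0,0,-0.71,0,0,0,1],[0,0,-0.71,0,0,0,1],[0,0,-0.71,0,0,0,1]], "newtons": 50}}

```text
time: 4.95
tool_pos: [0.682, 0.1388, 0.128]
tcp_rot: [-2.918, -1.15, 0.004]
wrist_force: [-8.8, 6.4, -0.3]
width: 0.649
grip_force: 53.7
```

{"fn": "servo_tool", "kwargs": {"series": [[-0.01,0.01,-0.02,0,0,0,1],[-0.01,0.01,-0.04,0,0,0,1],[-0.01,0.01,-0.055,0,0,0,1],[-0.01,0.01,-0.055,0,0,0,1]]}}

```text
time: 5.35
tool_pos: [0.682, 0.1389, 0.1221]
tcp_rot: [-2.921, -1.151, -0.0]
wrist_force: [-11.8, 2.0, 8.2]
width: 0.649
grip_force: 54.5
```

{"fn": "servo_tool", "kwargs": {"series": [[-0.01,0,-0.015,0,0,0,1],[-0.01,0,-0.015,0,0,-0.04,1],[-0.01,0,-0.015,0,0,-0.08,1],[-0.01,0,-0.015,0,0,-0.12,1],[-0.01,0,-0.015,0,0,-0.16,1],[-0.01,0,-0.015,0,0,-0.2,1],[-0.01,0,-0.015,0,0,-0.24,1],[-0.01,0,-0.015,0,0,-0.28,1],[-0.01,0,-0.015,0,0,-0.32,1],[-0.01,0,-0.015,0,0,-0.34,1],[-0.01,0,-0.015,0,0,-0.34,1]]}}

```text
time: 6.45
tool_pos: [0.6811, 0.142, 0.121]
tcp_rot: [-3.096, 0.497, -0.0]
wrist_force: [-9.6, 9.1, 9.0]
width: 0.648
grip_force: 54.5
```

```bash
python3 -c "
from h import *
s=bot.read_state();print(s['torque'],s['tcp_rot'])"
```

```text
[1.38359954 1.77786905 0.01152938] [-3.09555441e+00  4.97243148e-01 -4.94341630e-04]
```

{"fn": "servo_tool", "kwargs": {"series": [[0,0,0.02,0,0,0,1],[0,0,0.04,0,0,0,1],[0,0,0.055,0,0,0,1],[0,0,0.055,0,0,0,1]]}}

```text
time: 6.85
tool_pos: [0.681, 0.142, 0.128]
tcp_rot: [-3.096, 0.495, -0.0]
wrist_force: [-8.7, 10.3, 3.8]
width: 0.644
grip_force: 55.3
```

{"fn": "servo_tool", "kwargs": {"series": [[0,0,0.015,0,0,0,0],[0,0,0.015,0,0,0,0],[0,0,0.015,0,0,0,0],[0,0,0.015,0,0,0,0],[0,0,0.3,0,0,0,0],[0,0,0.6,0,0,0,0],[-0.3,0,0.8,0,0,0,0],[-0.67,0.18,0.8,0,0,0,0],[-0.67,0.18,0.8,0,0,0,0],[-0.67,0.18,0.8,0,0,0,0]]}}

```text
time: 7.85
tool_pos: [0.5791, 0.1655, 0.2431]
tcp_rot: [-3.102, 0.494, -0.001]
wrist_force: [-0.3, 0.6, -0.3]
width: 1.001
grip_force: 0.0
```

```bash
python3 look.py w2
```

```text
7.85 [0.57908495 0.16546294 0.24313234] [-3.10230486e+00  4.93688707e-01 -6.48983732e-04] [2.36917417e-01 1.19967499e-01 1.75198853e+00 7.67008308e-05
 1.26915850e+00 2.12331661e+00] [-0.27425102  0.64148483 -0.28353897]
[0.649 0.142 0.385] [-0.27  0.09 -0.96]
cap_top 0.86 252 34 [0.6875 0.1409 0.158 ]
collar_mid 0.92 266 192 [0.5813 0.1695 0.075 ]
collar_mid 0.56 105 288 [0.5407 0.34   0.075 ]
socket_mouth 0.86 263 218 [0.5593 0.1795 0.075 ]
drum 0.93 268 277 [0.5043 0.193  0.075 ]
drum 0.58 405 211 [0.5272 0.0601 0.075 ]
```

View pics/w2.png

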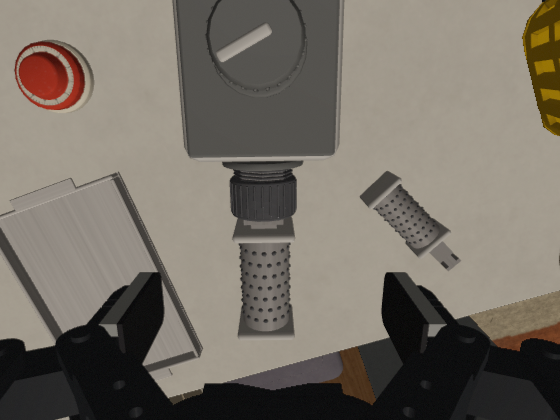

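Pointer at (245,43) has turned about 60° clockwise and the cap looks up. The collar is at (263,197). I'll flip the wrist by half a turn so the camera is on the drum side, then grip the collar.

{"fn": "servo_tool", "kwargs": {"series": [[0,0.035,0,0,0,0.05,0],[0,0.035,0,0,0,0.1,0],[0,0.035,0,0,0,0.15,0],[0,0.035,0,0,0,0.2,0],[0,0.035,0,0,0,0.25,0],[0,0.035,0,0,0,0.3,0],[0,0.035,0,0,0,0.35,0],[0,0.035,0,0,0,0.4,0],[0,0.035,0,0,0,0.45,0],[0,0.035,0,0,0,0.5,0],[0,0.035,0,0,0,0.5,0]]}}

```text
time: 9.2
tool_pos: [0.5815, 0.1696, 0.2417]
tcp_rot: [-2.541, -1.847, 0.002]
wrist_force: [-0.1, -0.3, 0.3]
width: 0.999
grip_force: 0.0
```

{"fn": "servo_tool", "kwargs": {"series": [[0,0,0,0,0,0.05,0],[0,0,0,0,0,0.1,0],[0,0,0,0,0,0.15,0],[0,0,0,0,0,0.2,0],[0,0,0,0,0,0.25,0],[0,0,0,0,0,0.3,0],[0,0,0,0,0,0.35,0],[0,0,0,0,0,0.4,0],[0,0,0,0,0,0.45,0],[0,0,0,0,0,0.5,0],[0,0,0,0,0,0.506,0],[0,0,0,0,0,0.506,0]]}}

```text
time: 10.4
tool_pos: [0.5814, 0.1697, 0.2418]
tcp_rot: [-0.468, -3.106, 0.001]
wrist_force: [-0.3, -0.2, 0.3]
width: 1.002
grip_force: 0.0
```

```bash
python3 look.py w3
```

```text
10.4 [0.58138183 0.16966321 0.2417939 ] [-4.67581829e-01 -3.10575387e+00  8.31321278e-04] [ 2.42913669e-01  1.28120899e-01  1.74535699e+00 -1.76766761e-04
  1.26909140e+00 -1.02896778e+00] [-0.27425137 -0.2093909   0.30461735]
[0.514 0.19  0.385] [ 0.27 -0.08 -0.96]
cap_top 0.58 277 357 [0.6824 0.1409 0.158 ]
collar_mid 0.94 280 180 [0.5758 0.1775 0.075 ]
socket_mouth 0.98 278 158 [0.5574 0.1818 0.075 ]
drum 0.83 278 88 [0.5044 0.1978 0.075 ]
drum 0.6 130 130 [0.4997 0.0723 0.075 ]
```

View pics/w3.png

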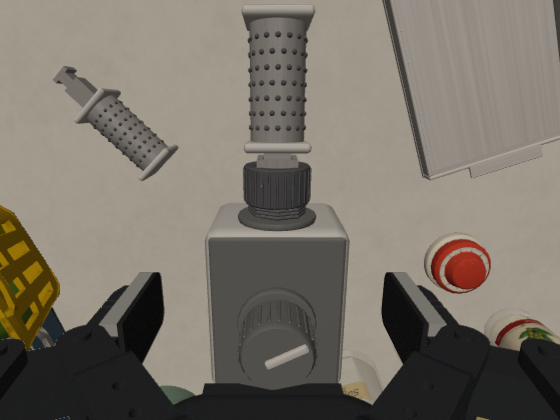

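Collar at px (278,187), drive axis aligned with the tool. Averaging both views gives the collar at (0.5775, 0.174). Going down on it.

{"fn": "servo_tool", "kwargs": {"series": [[-0.026,0.027,-0.3,0,0,0,0],[-0.026,0.027,-0.6,0,0,0,0],[-0.026,0.027,-0.9,0,0,0,0],[-0.026,0.027,-0.9,0,0,0,0]]}}

```text
time: 11.05
tool_pos: [0.5706, 0.1727, 0.1001]
tcp_rot: [-0.466, -3.094, 0.009]
wrist_force: [-1.6, 0.0, -0.6]
width: 1.001
grip_force: 0.0
```

{"fn": "servo_tool", "kwargs": {"series": [[0,0,-0.18,0,0,0,0],[0,0,-0.36,0,0,0,0],[0,0,-0.36,0,0,0,0],[0,0,-0.36,0,0,0,1],[0,0,-0.36,0,0,0,1],[0,0,-0.36,0,0,0,1],[0,0,-0.36,0,0,0,1],[0,0,-0.36,0,0,0,1],[0,0,-0.36,0,0,0,1],[0,0,-0.36,0,0,0,1]], "newtons": 60}}

```text
time: 12.05
tool_pos: [0.5787, 0.1742, 0.0571]
tcp_rot: [0.466, 3.103, 0.001]
wrist_force: [-1.6, -1.3, 6.5]
width: 0.613
grip_force: 61.7
```

Opening reads a bit narrow (52 mm), so the grip is above the collar's middle. I'll regrip 8 mm lower.

{"fn": "servo_tool", "kwargs": {"series": [[0,0,0,0,0,0,0],[0,0,0,0,0,0,0],[0,0,-0.03,0,0,0,0],[0,0,-0.06,0,0,0,0],[0,0,-0.06,0,0,0,1],[0,0,-0.06,0,0,0,1],[0,0,-0.06,0,0,0,1],[0,0,-0.06,0,0,0,1],[0,0,-0.06,0,0,0,1],[0,0,-0.06,0,0,0,1],[0,0,-0.06,0,0,0,1]], "newtons": 60}}

```text
time: 13.15
tool_pos: [0.5766, 0.1748, 0.0446]
tcp_rot: [-0.467, -3.107, -0.001]
wrist_force: [-2.4, 5.9, 0.2]
width: 0.624
grip_force: 62.6
```

{"fn": "servo_tool", "kwargs": {"series": [[0.03,-0.009,0,0,0,0,1],[0.06,-0.018,0,0,0,0,1],[0.09,-0.027,0,0,0,0,1],[0.096,-0.029,0,0,0,0,1],[0.096,-0.029,0,0,0,0,1],[0.096,-0.029,0,0,0,0,1]]}}

```text
time: 13.75
tool_pos: [0.5887, 0.171, 0.0445]
tcp_rot: [-0.467, -3.102, -0.001]
wrist_force: [-8.4, 7.5, 6.1]
width: 0.614
grip_force: 62.9
```

```bash
python3 look.py w4
```

```text
13.75 [0.58871069 0.17101421 0.04453807] [-4.66521054e-01 -3.10173408e+00 -8.66157434e-04] [ 0.24071806  0.32730884  1.89485215  0.00300867  0.92382136 -1.03332208] [-8.43931476  7.49067427  6.10493841]
[0.522 0.191 0.188] [ 0.26 -0.08 -0.96]
collar_mid 0.61 271 318 [0.5892 0.1698 0.075 ]
socket_mouth 0.8 274 222 [0.5564 0.1806 0.075 ]
```

View pics/w4.png

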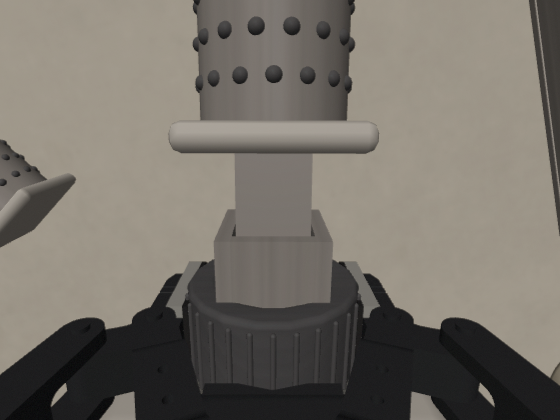

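The drum has popped out: about 22 mm of tail shows between the frame at (273,137) and the socket at (273,240). I'll let the collar go home, open, and rise over the drum.

{"fn": "servo_tool", "kwargs": {"series": [[-0.03,0.01,0,0,0,0,1],[-0.07,0.02,0,0,0,0,1],[-0.098,0.029,0,0,0,0,1],[-0.098,0.029,0,0,0,0,1],[-0.098,0.029,0,0,0,0,0],[-0.098,0.029,0,0,0,0,0],[-0.098,0.029,0,0,0,0,0],[-0.098,0.029,0.3,0,0,0,0],[-0.098,0.029,0.6,0,0,0,0],[-0.35,0.1,0.9,0,0,0,0],[-0.65,0.2,0.9,0,0,0,0],[-0.69,0.21,0.9,0,0,0,0],[-0.69,0.21,0.9,0,0,0,0]]}}

```text
time: 15.3
tool_pos: [0.4864, 0.2013, 0.1799]
tcp_rot: [0.464, 3.106, -0.0]
wrist_force: [-0.0, -0.1, 0.5]
width: 1.001
grip_force: 0.0
```

```bash
python3 look.py w5
python3 - <<'E'
from h import *
for n in('top','scene'):
    bot.read_camera(n)
    for k,s,u,v in marks(n,['drum','collar_mid','socket_mouth','tray','timer']): print(n,k,round(s,2),atz(n,u,v,0 if k in('tray','timer') else .075).round(3))
E
```

```text
15.3 [0.48644047 0.20134295 0.1798505 ] [ 4.64168898e-01  3.10646559e+00 -3.73442327e-04] [ 3.45465292e-01  2.17037831e-02  1.97680652e+00 -5.63778213e-04
  1.14263126e+00 -9.28451234e-01] [-0.03755158 -0.13656942  0.54334087]
[0.42  0.221 0.322] [ 0.27 -0.08 -0.96]
collar_mid 0.92 276 329 [0.5799 0.1751 0.075 ]
collar_mid 0.69 493 150 [0.4922 0.3509 0.075 ]
socket_mouth 0.79 276 300 [0.5566 0.1816 0.075 ]
socket_mouth 0.62 492 152 [0.4936 0.35   0.075 ]
drum 0.88 114 253 [0.4866 0.0818 0.075 ]
drum 0.69 275 207 [0.4871 0.202  0.075 ]
drum 0.35 270 378 [0.6218 0.1575 0.075 ]
top drum 0.89 [0.496 0.048 0.075]
top drum 0.6 [0.485 0.196 0.075]
top collar_mid 0.61 [0.574 0.182 0.075]
top socket_mouth 0.56 [0.548 0.188 0.075]
top tray 0.81 [0.515 0.396 0.   ]
top timer 0.67 [0.726 0.334 0.   ]
scene drum 0.74 [0.484 0.188 0.075]
scene drum 0.57 [0.441 0.102 0.075]
scene collar_mid 0.7 [0.577 0.173 0.075]
scene socket_mouth 0.66 [0.567 0.188 0.075]
scene tray 0.6 [0.52  0.391 0.   ]
scene timer 0.56 [0.736 0.339 0.   ]
```

View pics/w5.png

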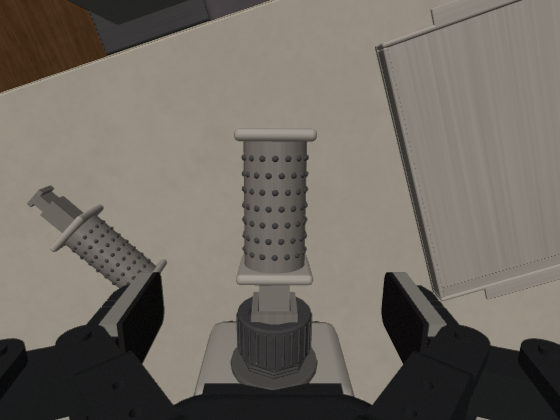

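Collar is home at (275,325) and the drum is out 18 mm at (275,207), directly below the tool. Descend and grip it.

Run:
```python
from h import *
a=atz('wrist',380,47,.02);b=atz('wrist',440,298,.02);print(a,b,np.degrees(np.arctan2(*(b-a)[1::-1])))
m=bot.trace('tray','top')
for k in m[:2]:
    print(k['score']); r=cv2.minAreaRect(np.argwhere(k['mask'])[:,::-1].astype(np.float32)); 
    P=np.array([atz('top',*p,.015)[:2] for p in cv2.boxPoints(r)]);print(P.round(3),P.mean(0))
```

```text
[0.40551804 0.3104468  0.02      ] [0.62809171 0.31718822 0.02      ] 1.7348729322221759
0.65
[[0.644 0.467]
 [0.643 0.315]
 [0.389 0.31 ]
 [0.39  0.459]] [0.51644558 0.38757478]
```

{"fn": "servo_tool", "kwargs": {"series": [[0,0,-0.3,0,0,0,0],[0,0,-0.6,0,0,0,0],[0,0,-0.887,0,0,0,0],[0,0,-0.887,0,0,0,0],[0,0,-0.887,0,0,0,1],[0,0,-0.887,0,0,0,1],[0,0,-0.887,0,0,0,1],[0,0,-0.887,0,0,0,1],[0,0,-0.887,0,0,0,1],[0,0,-0.887,0,0,0,1],[0,0,-0.887,0,0,0,1],[0,0,-0.887,0,0,0,1]], "newtons": 50}}

```text
time: 17.4
tool_pos: [0.4901, 0.2022, 0.0489]
tcp_rot: [0.466, 3.102, 0.004]
wrist_force: [0.2, 0.9, 6.9]
width: 0.497
grip_force: 50.6
```

{"fn": "servo_tool", "kwargs": {"series": [[0,0,0.005,0,0,0,1],[-0.06,0.018,0.007,0,0,0,1],[-0.12,0.037,0.007,0,0,0,1],[-0.18,0.055,0.007,0,0,0,1],[-0.24,0.073,0.007,0,0,0,1],[-0.3,0.092,0.01,0,0,0,1],[-0.35,0.107,0.01,0,0,0,1],[-0.35,0.107,0.01,0,0,0,1],[-0.35,0.107,0.01,0,0,0,1]]}}

```text
time: 18.3
tool_pos: [0.435, 0.2175, 0.048]
tcp_rot: [0.466, 3.107, -0.0]
wrist_force: [-0.2, -0.1, -3.9]
width: 0.499
grip_force: 51.0
```

```bash
python3 look.py w6
```

```text
18.3 [0.4349576  0.21750473 0.04797092] [ 4.65748271e-01  3.10664411e+00 -5.56453858e-05] [ 4.12580017e-01  1.03849071e-01  2.16589224e+00 -1.99178458e-04
  8.71675488e-01 -8.60464612e-01] [-0.15447957 -0.09356325 -3.86791071]
[0.368 0.237 0.191] [ 0.27 -0.08 -0.96]
drum 0.86 273 285 [0.4261 0.2197 0.075 ]
```

View pics/w6.png

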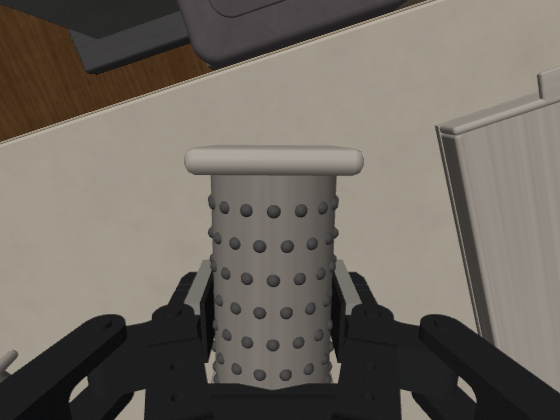

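The drum is held and clear of the socket, and hangs level (front frame at (274,160)). I'll lift it slightly and carry it to the tray.

{"fn": "servo_tool", "kwargs": {"series": [[0,0,0.2,0,0,0,1],[0,0.1,0.3,0,0,0.03,1],[0.1,0.25,0.3,0,0,0.06,1],[0.25,0.4,0.3,0,0,0.09,1],[0.4,0.57,0.3,0,0,0.104,1],[0.4,0.57,0.3,0,0,0.104,1]]}}

```text
time: 19.15
tool_pos: [0.4989, 0.3061, 0.0939]
tcp_rot: [-0.047, 3.137, 0.005]
wrist_force: [0.2, 0.3, -2.8]
width: 0.498
grip_force: 52.1
```

{"fn": "servo_tool", "kwargs": {"series": [[0,0.2,0,0,0,0,1],[0,0.4,0,0,0,0,1],[0,0.556,0,0,0,0,1],[0,0.556,0,0,0,0,1],[0,0.556,0,0,0,0,1]]}}

```text
time: 19.65
tool_pos: [0.4946, 0.386, 0.0925]
tcp_rot: [0.046, -3.14, 0.002]
wrist_force: [0.8, -0.7, -2.4]
width: 0.501
grip_force: 52.2
```

Run:
```python
from h import *
s=bot.read_state(); print(s['time'],s['tool_pos'],s['tcp_rot'],s['wrist_force'])
ims=[]
for n in('top','scene'):
    im=bot.read_camera(n)
    ims.append(cv2.resize(im[170:330,100:300] if n=='top' else im[200:360,150:350],(500,300 if 0 else 400))[:,:,::-1][:, :400])
    for k,sc,u,v in marks(n,['drum','tray']): print(n,k,round(sc,2),round(u),round(v),atz(n,u,v,.0 if k=='tray' else .105).round(3))
cv2.imwrite('pics/p7.png',np.hstack(ims))
```

```text
19.65 [0.49462793 0.38596968 0.09245484] [ 4.59618282e-02 -3.14028122e+00  1.89117288e-03] [ 0.81605864 -0.73596015 -2.35690552]
top drum 0.76 277 242 [0.496 0.051 0.105]
top drum 0.69 245 172 [0.698 0.143 0.105]
top drum 0.67 158 244 [0.492 0.389 0.105]
top tray 0.97 165 241 [0.51  0.389 0.   ]
scene drum 0.86 222 267 [0.505 0.376 0.105]
scene drum 0.86 311 248 [0.406 0.126 0.105]
scene tray 0.68 220 296 [0.509 0.391 0.   ]
```

View pics/p7.png

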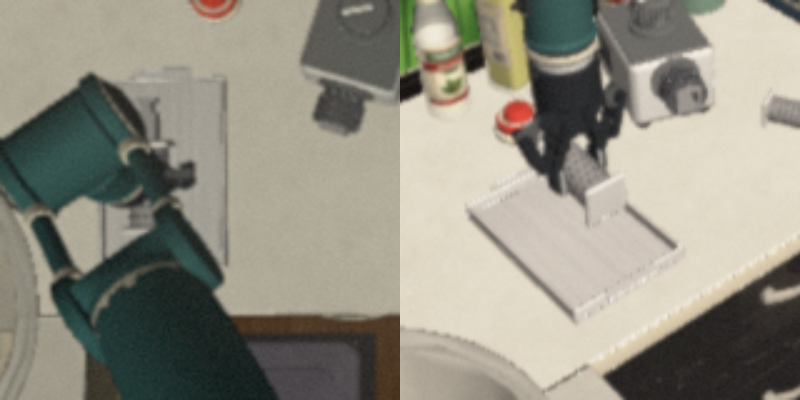

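The drum hangs level over the tray, away from the walls. Lowering it.

{"fn": "servo_tool", "kwargs": {"series": [[0,0,-0.2,0,0,0,1],[0,0,-0.4,0,0,0,1],[0,0,-0.5,0,0,0,1],[0,0,-0.52,0,0,0,1],[0,0,-0.535,0,0,0,1],[0,0,-0.535,0,0,0,1]]}}

```text
time: 20.55
tool_pos: [0.4953, 0.3864, 0.0138]
tcp_rot: [-0.045, 3.141, 0.0]
wrist_force: [-1.7, -0.8, 1.5]
width: 0.5
grip_force: 52.8
```

{"fn": "servo_tool", "kwargs": {"series": [[0,0,-0.01,0,0,0,1],[0,0,-0.02,0,0,0,1],[0,0,-0.03,0,0,0,1],[0,0,-0.03,0,0,0,1]]}}

```text
time: 20.95
tool_pos: [0.4961, 0.3869, 0.0126]
tcp_rot: [-0.045, 3.14, 0.001]
wrist_force: [-6.8, -7.1, 20.8]
width: 0.497
grip_force: 54.9
```

It's on the floor. I'll ease the force, open and rise.

{"fn": "servo_tool", "kwargs": {"series": [[0,0,0.02,0,0,0,1],[0,0,0.022,0,0,0,1],[0,0,0.022,0,0,0,0.45],[0,0,0.022,0,0,0,0.3],[0,0,0.022,0,0,0,0],[0,0,0.022,0,0,0,0],[0,0,0.022,0,0,0,0],[0,0,0.2,0,0,0,0],[0,0,0.5,0,0,0,0],[0,0,0.9,0,0,0,0],[0,0,0.95,0,0,0,0],[0,0,0.95,0,0,0,0],[0,0,0.95,0,0,0,0]]}}

```text
time: 22.25
tool_pos: [0.495, 0.3862, 0.1506]
tcp_rot: [-0.045, 3.141, 0.0]
wrist_force: [-0.1, -0.4, -1.1]
width: 0.999
grip_force: 0.0
```

Run:
```python
from h import *
im=bot.read_camera('wrist'); cv2.imwrite('pics/p8.png',im[:,:,::-1])
for k,sc,u,v in marks('wrist',['drum','tray']): print(k,round(sc,2),round(u),round(v),atz('wrist',u,v,.0 if k=='tray' else .03).round(3))
```

```text
drum 0.92 276 197 [0.489 0.386 0.03 ]
```

View pics/p8.png

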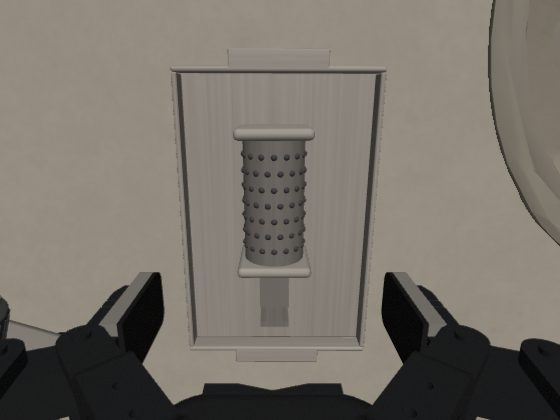

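The drum lies flat in the tray, with its centre at (276,200) and the tail end at (274,315) inside the walls. The fingers are clear, so I'm handing in.

```bash
python3 -c "
from h import *
print(bot.finish_job())"
```

```text
the job is handed in; nothing more can be done
None
```

The job is handed in at about 22 s: the cap is off and up, the collar is home, and the drum lies flat inside the tray; the judge's result was not shown.

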